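# Find the empty tin by its weight and put it out for refilling

## Robot

A 6-joint arm with a two-finger parallel gripper is mounted at the origin on a cart in front of the work surface, level with it; the furniture and walls round the work are solid. World frame = base frame: x ahead of the robot, y to its left, z up, the work surface at z = 0. Lengths are in m, angles in rad, forces in N, time in s.
With the tool pointing down it reaches from about 0.325 to 0.85 m from the base axis. Payload 15.5 kg.
Tool frame: the origin (TCP) lies at the very end of the fingers, on their centre line; the grasp point (between the pads) lies 19 mm behind it; y points along the fingers, x is the direction in which the jaws open and shut, and the axes are right-handed (so a half turn about y gives the same grasp; the last joint's range is limited). The gripper opens to 91 mm and grips with 3 to 60 N. Pads are 32 mm wide; open, the fingers measure 118 mm over their backs; the gripper's body (76 mm by 178 mm) begins 60 mm behind the grasp point.
Start: joints at [1.119, 0.494, 1.345, -0, 1.302, -0.096], TCP at [0.218, 0.586, 0.214] pointing down, gripper open.
Joint ranges: [-2.91, 2.91], [-0.82, 2.16], [0.22, 2.67], [-1.22, 4.37], [0.12, 2.79], [-3.08, 3.08]. Speed limits (rad/s): [1.89, 1.89, 2.57, 3.01, 3.01, 3.01].

## Interface

Orientations are given as a 3x3 rotation matrix whose columns are the frame's x, y, z axes.
In Python, from workcell import robot, eyes gives the robot as it stands.
- The arm moves only by the tool jog_arm, never from a script. Its argument "motion" is a list of rows, each an object with "slide": the shift along the tool's x, y, z in m, a list of three; "yaw": the turn about the tool's y in degrees. A call has 1 to 20 rows; each row is the pose to reach, as a shift and turn from the pose measured when the call began, along the tool's axes at that moment; what a row does not reach only later rows make up. A row lasts 1/12 s, in which the tool goes at most 41.7 mm and 7.16 degrees, less where a joint would pass 70% of its speed; a pose out of reach is approached as far as the arm can. A call with a gripper value outside its range is refused whole. "claw" is the opening in per cent of the stroke, from 0 (shut) to 100 (fully open), set as the call begins (left out, the last holds). The fingers move at their own pace and stop on an object; "grip_force" is the grip in N (left out, the last holds). Time passes only in rows, so rows that repeat a pose let the fingers close. It gives the time, the measured TCP pose, the force and the opening at its end, in the units of the state.
- robot.state(): the state, without advancing time (a new reading comes with each control period).
- eyes.read_camera(name): name is "side" or "top" or "wrist"; returns a dict with "pixels" (480x640x3 uint8, blue, green, red), "mtx" (3x3 intrinsics, pixels), "k1" (the pictures are not rectified: a ray, as slopes to the right and down, at radius r is drawn at 1 + k1 r^2 times it, then the intrinsics apply), "R" (3x3) and "t" (3): a world point X has camera coordinates R X + t. Camera axes: x right, y down, z forward; pixel columns grow to the right and rows downward; lengths in m; the calibration is good to about 2 mm. A picture is of the moment at which its call begins. There is no depth.
- robot.close_job(): hands the job in, once; it reports no verdict.
The state is a dict: "time": time; "joint_pos": joint angles; "dq": joint speeds; "effort": joint torques, N m; "tool_pos": TCP position; "eef_rot": TCP orientation; "contact_force": force on the tool from outside, world axes, zero at the start; "wrist_torque": the same for the moment, N m; "opening": finger opening in m.
Only numpy, scipy, OpenCV 4.12 (cv2) and the standard library are available. Lean on these libraries where they do the work, as an engineer would, in place of code of your own. Each camera call takes 0.05 s, during which the arm holds its last target.

## Task

Three identical closed tins stand on the welding table; two are full of fasteners and one is empty. Lift them to feel which one is empty, set that one down upright in the middle of the steel refill tray (do not drop it in), and leave the two full tins standing upright where they stood. Do not disturb the ring, the pliers and the caliper that lie about.

Things in the scene. Friction and masses are not known exactly. Their poses are not given: they have to be found in the camera images.
- tin_1_center (a point): One of three look-alike closed tins of bare tinplate, standing upright: square, 58 x 58 mm, 90 mm tall, with a fixed lid (60 x 60 mm, the top 14 mm). One is empty, two are full; only the weight tells which. This point is the tin's centre, half-way up; z is up, x and y are square to its flat sides.
- tin_2_center (a point): One of three look-alike closed tins of bare tinplate, standing upright: square, 58 x 58 mm, 90 mm tall, with a fixed lid (60 x 60 mm, the top 14 mm). One is empty, two are full; only the weight tells which. This point is the tin's centre, half-way up; z is up, x and y are square to its flat sides.
- tin_3_center (a point): One of three look-alike closed tins of bare tinplate, standing upright: square, 58 x 58 mm, 90 mm tall, with a fixed lid (60 x 60 mm, the top 14 mm). One is empty, two are full; only the weight tells which. This point is the tin's centre, half-way up; z is up, x and y are square to its flat sides.
- tray_floor (a point): Centre of the inner floor of the refill tray, an open square tray of dark sheet steel, fixed to the table: 176 x 176 mm outside, 170 x 170 mm inside, walls 30 mm high above the table and 3 mm thick, floor 3 mm above the table; small wire handles stand 15 mm out from its two y sides. x and y run along its sides, z up.
- refill_tray: The same tray; origin under its centre, at table height.
- tin_1: The tin of tin_1_center; origin at the centre of its underside. The empty one of the three weighs 0.12 to 0.22 kg, a full one 0.52 to 0.80 kg. Grip it across two opposite sides below the lid; 25 N of grip holds a full one.
- tin_2: The tin of tin_2_center; origin at the centre of its underside. The empty one of the three weighs 0.12 to 0.22 kg, a full one 0.52 to 0.80 kg. Grip it across two opposite sides below the lid; 25 N of grip holds a full one.
- tin_3: The tin of tin_3_center; origin at the centre of its underside. The empty one of the three weighs 0.12 to 0.22 kg, a full one 0.52 to 0.80 kg. Grip it across two opposite sides below the lid; 25 N of grip holds a full one.
- stop_angle: Fixed steel angle plate between the tins and the tray, always at this place: its base is 100 x 100 mm and 12 mm thick, and from it an upright plate, 12 mm thick and 100 mm long in x, stands 150 mm above the table on its left (+y) side, 50 mm from this origin. Carry the tin over it (underside above 160 mm) or round it. Origin at table height.
- ring_blank: Bystander, loose, to be left alone: pale steel ring, 64 mm across, 26 mm high, lying flat; origin at the centre of its underside.
- the_pliers: Bystander, loose, to be left alone: pair of pliers with blue handles, 161 x 49 x 12 mm, lying flat; origin at the centre of its underside.
- the_caliper: Bystander, loose, to be left alone: steel caliper, 195 x 74 x 10 mm, lying flat; origin at the centre of its underside.
There are look-alikes about, which are no part of the job. Leave any blue, purple or yellow look-alike of the tin_3 alone.

How it is judged:
By the outcome, as a careful person would: the job done as asked, in the order asked, and still so for the second after the job is handed in, with the robot touching nothing.
It also fails if it takes over 72 s, if anything falls off the work surface, if the arm or the gripper's body presses on something with over 40 N, if the wrist force passes 120 N, or if a joint passes its speed limit or range.

## Working session

There is one attempt and no reset: what is moved stays moved. The work goes in short steps, Python scripts to look and compute and a tool call to move; the robot and the scene stay as the last step left them, time stands still between calls to the robot, and variables do not carry over. Pictures are saved under pics/ and viewed, and the job is handed in when it is done.

Besides the shell and the picture viewer there is one more tool, called after "Request:" in YAML: its name, and indented under it one key for each argument. jog_arm: Moves the arm, as the interface text tells. Its arguments: {"type":"object","properties":{"motion":{"type":"array"},"claw":{"type":"number"},"grip_force":{"type":"number"}},"required":["motion"]}

```bash
ls; mkdir -p pics; python3 - <<'E'
from workcell import robot, eyes
import cv2
s=robot.state()
for k,v in s.items(): print(k,v)
for n in ["side","top","wrist"]:
    c=eyes.read_camera(n); cv2.imwrite(f"pics/{n}0.png",c["pixels"]); print(n,c["mtx"],c["k1"],c["R"],c["t"])
E
```

```text
pics
time 0.0
joint_pos [ 1.11948591e+00  4.94204485e-01  1.34612192e+00 -1.40214043e-05
  1.30252557e+00 -9.54998180e-02]
dq [ 0.00095509  0.00109268 -0.00105761 -0.00108015  0.00014633  0.0016856 ]
effort [ 1.59152893e-03 -8.78803968e+01 -3.81875932e+01  7.08211306e-02
  5.28802222e-02 -1.07093397e-04]
tool_pos [0.21755115 0.58550319 0.21332815]
eef_rot [[ 3.48346479e-01 -5.37084254e-04 -9.37365693e-01]
 [ 9.37365007e-01 -1.13913754e-03  3.48346877e-01]
 [-1.25488007e-03 -9.99999207e-01  1.06629434e-04]]
contact_force [-0.55366867 -0.63892357 -0.73735912]
wrist_torque [ 0.04908458  0.01739921 -0.00100677]
opening 0.091745273858474
side [[476.49908588   0.         319.6045508 ]
 [  0.         476.49908588 244.01881484]
 [  0.           0.           1.        ]] -0.04812098626041059 [[ 0.99907023  0.04176028  0.01071198]
 [ 0.03584481 -0.66655134 -0.74459684]
 [-0.02395449  0.74428851 -0.66742849]] [-5.08381820e-01  8.77131825e-04  1.18826237e+00]
top [[496.86792496   0.         317.72696233]
 [  0.         496.86792496 238.76657766]
 [  0.           0.           1.        ]] -0.038742361796746234 [[-0.02185761 -0.99938408 -0.0274536 ]
 [-0.98278066  0.02651783 -0.18286329]
 [ 0.18347867  0.02298391 -0.98275496]] [0.01206826 0.54115633 1.24606748]
wrist [[365.25157179   0.         318.73200908]
 [  0.         365.25157179 236.96483719]
 [  0.           0.           1.        ]] -0.06412484086056533 [[ 3.48399045e-01  9.37346307e-01 -8.55789627e-05]
 [ 8.94394485e-01 -3.32407106e-01  2.99272487e-01]
 [ 2.80493513e-01 -1.04342790e-01 -9.54167685e-01]] [-0.62407258 -0.03414755  0.3913189 ]
```

View pics/top0.png

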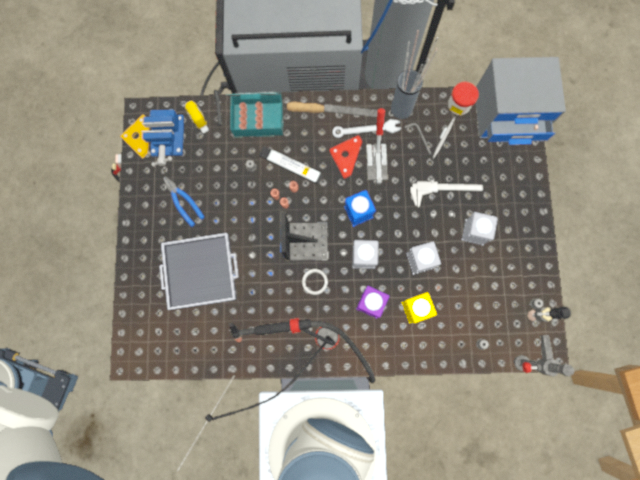

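View pics/side0.png

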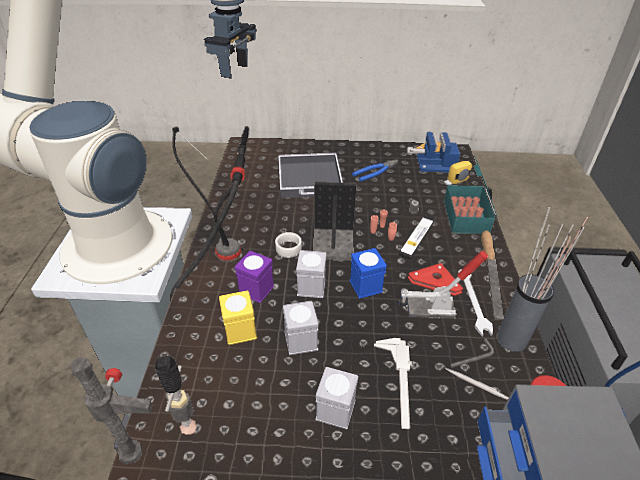

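View pics/wrist0.png

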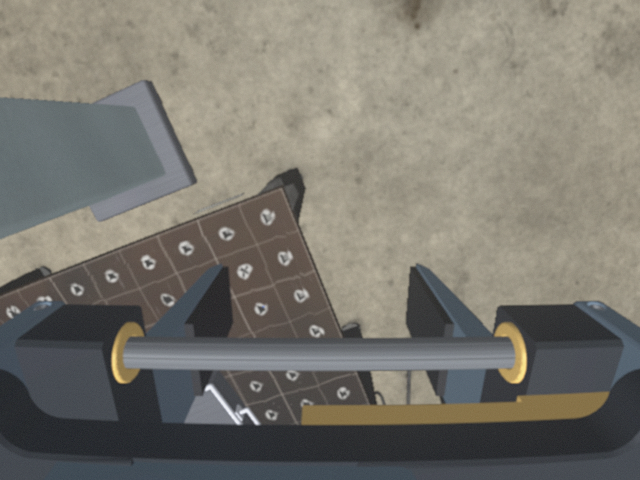

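The top view shows three bare tins near (366,253), (424,257) and (480,228), with blue, purple and yellow look-alikes beside them. The tray is at (199,271), the angle plate at (305,240), and the ring at (315,281). I'll zoom in next.

```bash
python3 - <<'E'
import cv2
a=cv2.imread("pics/top0.png")
cv2.imwrite("pics/topz.png",cv2.resize(a[185:335,330:530],None,fx=4,fy=4,interpolation=cv2.INTER_CUBIC))
b=cv2.imread("pics/side0.png")
cv2.imwrite("pics/sidez.png",cv2.resize(b[235:435,210:410],None,fx=3,fy=3,interpolation=cv2.INTER_CUBIC))
cv2.imwrite("pics/trayz.png",cv2.resize(a[210:330,140:340],None,fx=4,fy=4,interpolation=cv2.INTER_CUBIC))
E
```

```text
(no output)
```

View pics/topz.png

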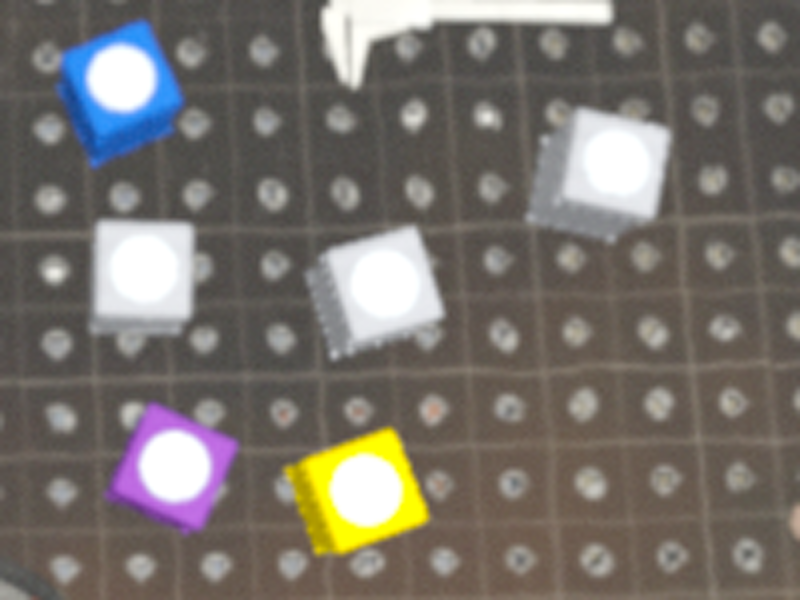

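View pics/sidez.png

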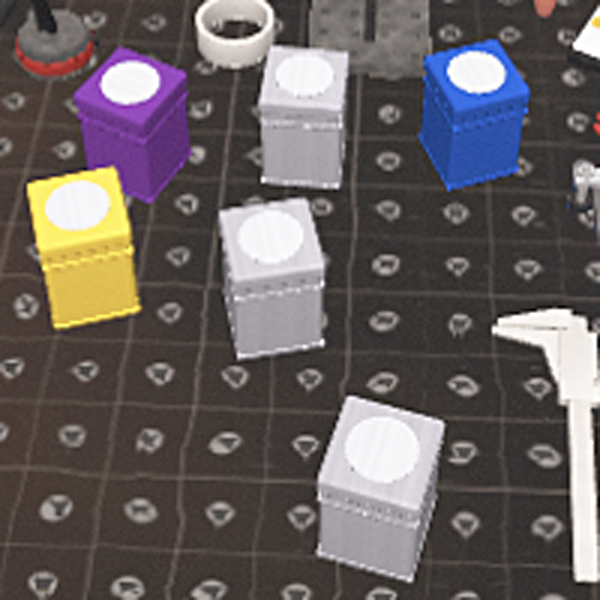

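View pics/trayz.png

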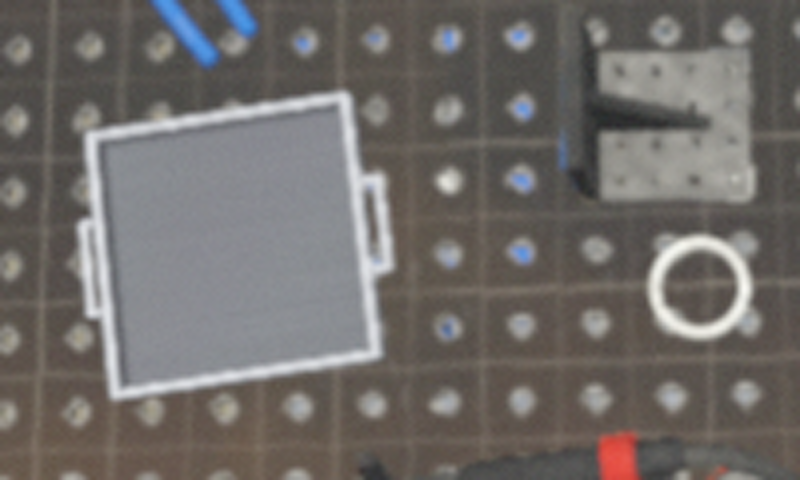

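```bash
cat > h.py <<'E'
import numpy as np, cv2
def und(c,px):
    px=np.asarray(px,float).reshape(-1,1,2)
    return cv2.undistortPoints(px,c["mtx"],np.array([c["k1"],0,0,0.])).reshape(-1,2)
def ray(c,px):
    n=und(c,px); d=np.c_[n,np.ones(len(n))]@c["R"]; o=-c["R"].T@c["t"]; return o,d
def plane(c,px,z):
    o,d=ray(c,px); return (o+d*((z-o[2])/d[:,2])[:,None])[:,:2]
def tri(c1,p1,c2,p2):
    o1,d1=ray(c1,[p1]);o2,d2=ray(c2,[p2])
    A=np.c_[d1[0],-d2[0]]; s=np.linalg.lstsq(A,o2-o1,rcond=None)[0]
    a=o1+d1[0]*s[0]; b=o2+d2[0]*s[1]; return (a+b)/2, np.linalg.norm(a-b)
def mask(c,thr):
    hsv=cv2.cvtColor(c["pixels"],cv2.COLOR_BGR2HSV)
    return ((hsv[...,1]<40)&(hsv[...,2]>thr)).astype(np.uint8)
def faces(c,seeds,thr):
    n,l,st,ce=cv2.connectedComponentsWithStats(mask(c,thr),connectivity=4)
    out=[]
    for s in seeds:
        m=(l==l[s[1],s[0]]).astype(np.uint8)
        ct=max(cv2.findContours(m,cv2.RETR_EXTERNAL,cv2.CHAIN_APPROX_NONE)[0],key=cv2.contourArea)
        out.append((ct.reshape(-1,2),ce[l[s[1],s[0]]]))
    return out
E
python3 - <<'E'
from workcell import robot, eyes
from h import *
T=eyes.read_camera("top");S=eyes.read_camera("side")
ts=[(366,253),(425,257),(483,225)];ss=[(312,260),(300,314),(337,384)]
for thr in (165,185):
  for i,(ct,ce) in enumerate(faces(T,ts,thr)):
    w=plane(T,ct,.09); r=cv2.minAreaRect((w*1000).astype(np.float32)); print(thr,i+1,np.round(r[0],1),np.round(r[1],1),round(r[2],1))
ft=faces(T,ts,245);fs=faces(S,ss,238)
for a,b in zip(ft,fs):
    print("label",len(a[0]),len(b[0]),tri(T,a[1],S,b[1]),plane(T,[a[1]],.09),plane(S,[b[1]],.09))
q=np.array([(88,132),(348,93),(381,356),(114,397)])/4+[140,210]-.375
w=plane(T,q,.03);print(w,w.mean(0),[np.linalg.norm(w[i]-w[i-1]) for i in range(4)],np.degrees(np.arctan2(*(w[0]-w[3])[::-1])))
for z in (.0,):
  q=np.array([[737,50],[752,200]])/4+[140,210]-.375
  print("angle plate base right corners",plane(T,q,.012))
  print("ring",plane(T,[np.array([700,287])/4+[140,210]-.375],.026))
c=T["pixels"];print([c[s[1],s[0]-9] for s in ts], S["pixels"][260,312])
E
```

```text
165 1 [ 495.6 -124.9] [65.1 63.4] 88.0
165 2 [ 481.9 -270.2] [63.6 64.2] 14.4
165 3 [ 556.  -419.9] [62.9 65.2] 74.1
185 1 [ 495.8 -121.2] [57.8 58.6] 88.0
185 2 [ 482.9 -270.6] [61.2 60.8] 12.9
185 3 [ 556.8 -421.6] [59.4 60.1] 74.6
label 48 46 (array([ 0.49594258, -0.12176564,  0.08963336]), np.float64(0.002807548461061615)) [[ 0.49728051 -0.12148917]] [[ 0.49461074 -0.12261556]]
label 48 54 (array([ 0.48261636, -0.2722092 ,  0.08943215]), np.float64(0.002856708949016446)) [[ 0.4839428  -0.27182358]] [[ 0.48128319 -0.27310371]]
label 47 63 (array([ 0.55620637, -0.42303299,  0.08909555]), np.float64(0.002427873755930401)) [[ 0.55723588 -0.42257398]] [[ 0.55499772 -0.42392439]]
[[0.54581075 0.41788187]
 [0.56762197 0.24248769]
 [0.39213223 0.21886342]
 [0.36919938 0.39453547]] [0.46869108 0.31844211] [np.float64(0.17814777980931618), np.float64(0.1767451500808581), np.float64(0.17707273998062248), np.float64(0.1771625918919603)] 7.53031569297694
angle plate base right corners [[ 0.59368747 -0.01786476]
 [ 0.49116844 -0.02538623]]
ring [[0.43259438 0.01002416]]
[array([246, 242, 238], dtype=uint8), array([235, 230, 228], dtype=uint8), array([237, 232, 230], dtype=uint8)] [250 248 248]
```

```bash
cat >> h.py <<'E'
def go(s,xyz,ang):
    R=np.array(s["eef_rot"]); d=R.T@(np.array(xyz)-s["tool_pos"])
    cur=np.degrees(np.arctan2(R[1,0],R[0,0])); y=(cur-ang+90)%180-90
    return np.round(d,4),round(y,2)
E
python3 - <<'E'
from workcell import robot
from h import *
s=robot.state(); print(s["time"],go(s,[.496,-.122,.18],88),go(s,[.496,-.122,.035],88))
E
```

```text
0.25 (array([-0.5664,  0.0339, -0.5075]), np.float64(-18.39)) (array([-0.5663,  0.1789, -0.5075]), np.float64(-18.39))
```

Request:
jog_arm:
  motion:
    - {"slide":[-0.566,0.034,-0.5075],"yaw":-18.4}
    - {"slide":[-0.566,0.034,-0.5075],"yaw":-18.4}
    - {"slide":[-0.566,0.034,-0.5075],"yaw":-18.4}
    - {"slide":[-0.566,0.034,-0.5075],"yaw":-18.4}
    - {"slide":[-0.566,0.034,-0.5075],"yaw":-18.4}
    - {"slide":[-0.566,0.034,-0.5075],"yaw":-18.4}
    - {"slide":[-0.566,0.034,-0.5075],"yaw":-18.4}
    - {"slide":[-0.566,0.034,-0.5075],"yaw":-18.4}
    - {"slide":[-0.566,0.034,-0.5075],"yaw":-18.4}
    - {"slide":[-0.566,0.034,-0.5075],"yaw":-18.4}
    - {"slide":[-0.566,0.034,-0.5075],"yaw":-18.4}
    - {"slide":[-0.566,0.034,-0.5075],"yaw":-18.4}
    - {"slide":[-0.566,0.034,-0.5075],"yaw":-18.4}
    - {"slide":[-0.566,0.034,-0.5075],"yaw":-18.4}
    - {"slide":[-0.566,0.034,-0.5075],"yaw":-18.4}
    - {"slide":[-0.566,0.034,-0.5075],"yaw":-18.4}
    - {"slide":[-0.566,0.034,-0.5075],"yaw":-18.4}
    - {"slide":[-0.566,0.034,-0.5075],"yaw":-18.4}
    - {"slide":[-0.566,0.034,-0.5075],"yaw":-18.4}
    - {"slide":[-0.566,0.034,-0.5075],"yaw":-18.4}
  claw: 100
  grip_force: 30

```text
time: 1.92
tool_pos: [0.4974, -0.1248, 0.1797]
eef_rot: [[0.038, 0.001, -0.999], [0.999, -0.001, 0.038], [-0.001, -1.0, -0.001]]
contact_force: [-0.7, 0.6, -0.8]
opening: 0.0911
```

```bash
python3 - <<'E'
from workcell import robot,eyes
from h import *
c=eyes.read_camera("wrist");cv2.imwrite("pics/w1.png",c["pixels"])
s=robot.state(); print(s["time"],s["tool_pos"],s["dq"],s["joint_pos"],s["contact_force"],go(s,[.496,-.122,.18],88),go(s,[.496,-.122,.035],88))
E
```

```text
1.9667 [ 0.49639606 -0.12288704  0.17962626] [ 0.04368601 -0.02095132  0.03751849  0.00604115 -0.0005069   0.01681312] [-3.59137696e-01  3.75687910e-01  1.66608652e+00 -5.72688731e-04
  1.10012135e+00 -1.89258881e+00] [-0.71203404  0.3913603  -0.18381349] (array([ 0.0009, -0.0004,  0.0004]), np.float64(-0.12)) (array([0.0009, 0.1446, 0.0004]), np.float64(-0.12))
```

View pics/w1.png

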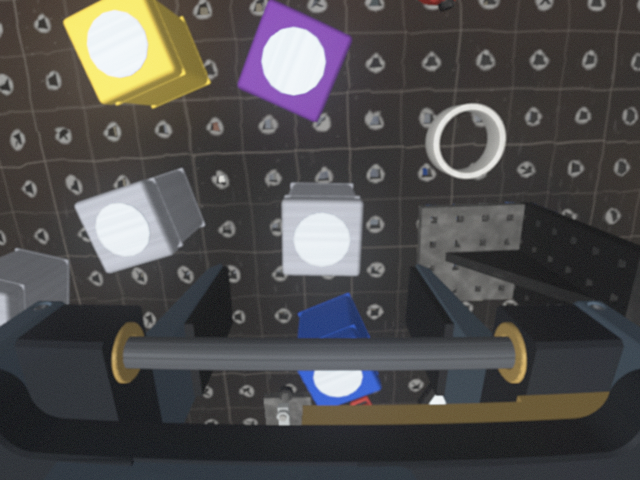

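The wrist view shows tin 1 at (322,239), square between the fingers. I'll check its position with this camera too.

```bash
python3 - <<'E'
from workcell import robot,eyes
from h import *
c=eyes.read_camera("wrist")
for z,thr in((.09,246),(.09,195)):
  for ct,ce in faces(c,[(322,239),(122,229)],thr):
    w=plane(c,ct,z); r=cv2.minAreaRect((w*1000).astype(np.float32)); print(thr,np.round(r[0],1),np.round(r[1],1),round(r[2],1),plane(c,[ce],z))
print(robot.state()["time"])
E
```

```text
246 [ 545.2 -124.3] [682.2 437.5] 87.8 [[ 0.49792174 -0.12140556]]
246 [ 545.2 -124.3] [682.2 437.5] 87.8 [[ 0.49792174 -0.12140556]]
195 [ 496.1 -124.3] [56.  55.4] 87.0 [[ 0.49500807 -0.12418571]]
195 [ 482.5 -273.7] [55.6 55.6] 14.6 [[ 0.48142412 -0.27333937]]
2.0167
```

Request:
jog_arm:
  motion:
    - {"slide":[0,0.03,0]}
    - {"slide":[0,0.06,0]}
    - {"slide":[0,0.09,0]}
    - {"slide":[0,0.12,0]}
    - {"slide":[0,0.135,0]}
    - {"slide":[0,0.1445,0]}
    - {"slide":[0,0.1445,0]}
    - {"slide":[0,0.1445,0]}

```text
invalid input
```

Request:
jog_arm:
  motion:
    - {"slide":[0,0,0]}
    - {"slide":[0,0,0]}
    - {"slide":[0,0,0]}
    - {"slide":[0,0,0]}
    - {"slide":[0,0,0]}
    - {"slide":[0,0,0]}
    - {"slide":[0,0,0]}
    - {"slide":[0,0,0]}
    - {"slide":[0,0,0]}
    - {"slide":[0,0,0]}
  claw: 40
  grip_force: 30

```text
invalid input
```

Request:
jog_arm:
  motion:
    - {"slide":[0,0.03,0],"yaw":0}
    - {"slide":[0,0.06,0],"yaw":0}
    - {"slide":[0,0.09,0],"yaw":0}
    - {"slide":[0,0.12,0],"yaw":0}
    - {"slide":[0,0.135,0],"yaw":0}
    - {"slide":[0,0.1445,0],"yaw":0}
    - {"slide":[0,0.1445,0],"yaw":0}
    - {"slide":[0,0.1445,0],"yaw":0}

```text
time: 2.68
tool_pos: [0.4957, -0.1209, 0.0357]
eef_rot: [[0.035, -0.001, -0.999], [0.999, 0.0, 0.035], [0.0, -1.0, 0.001]]
contact_force: [-0.1, 0.6, 0.3]
opening: 0.0912
```

Request:
jog_arm:
  motion:
    - {"slide":[0,0,0],"yaw":0}
    - {"slide":[0,0,0],"yaw":0}
    - {"slide":[0,0,0],"yaw":0}
    - {"slide":[0,0,0],"yaw":0}
    - {"slide":[0,0,0],"yaw":0}
    - {"slide":[0,0,0],"yaw":0}
    - {"slide":[0,0,0],"yaw":0}
    - {"slide":[0,0,0],"yaw":0}
    - {"slide":[0,0,0],"yaw":0}
  claw: 40
  grip_force: 30

```text
time: 3.43
tool_pos: [0.4961, -0.1212, 0.036]
eef_rot: [[0.035, -0.0, -0.999], [0.999, -0.0, 0.035], [-0.0, -1.0, 0.0]]
contact_force: [-1.6, -2.7, 6.9]
opening: 0.0593
```

Request:
jog_arm:
  motion:
    - {"slide":[0,-0.006,0],"yaw":0}
    - {"slide":[0,-0.015,0],"yaw":0}
    - {"slide":[0,-0.024,0],"yaw":0}
    - {"slide":[0,-0.03,0],"yaw":0}
    - {"slide":[0,-0.03,0],"yaw":0}
    - {"slide":[0,-0.03,0],"yaw":0}
    - {"slide":[0,-0.03,0],"yaw":0}
    - {"slide":[0,-0.03,0],"yaw":0}

```text
time: 4.1
tool_pos: [0.4958, -0.1211, 0.0657]
eef_rot: [[0.035, -0.001, -0.999], [0.999, -0.0, 0.035], [-0.0, -1.0, 0.001]]
contact_force: [-0.1, -0.3, -5.9]
opening: 0.0596
```

```bash
python3 - <<'E'
from workcell import robot,eyes
from h import *
for i in range(3):
  s=robot.state(); print(s["time"],s["tool_pos"],s["contact_force"],s["opening"])
  c=eyes.read_camera("side")
cv2.imwrite("pics/s2.png",cv2.resize(c["pixels"][200:440,200:440],None,fx=2.5,fy=2.5))
E
```

```text
4.1 [ 0.49579155 -0.12114759  0.06572389] [-0.11088048 -0.30941416 -5.87723054] 0.0596362523927299
4.15 [ 0.49581754 -0.12113318  0.06568903] [ 0.51203017  0.37533052 -6.54791478] 0.05955752336885331
4.2 [ 0.49584279 -0.12115731  0.06567216] [-0.36797488 -0.26691837 -7.12505461] 0.05949537387617644
```

View pics/s2.png

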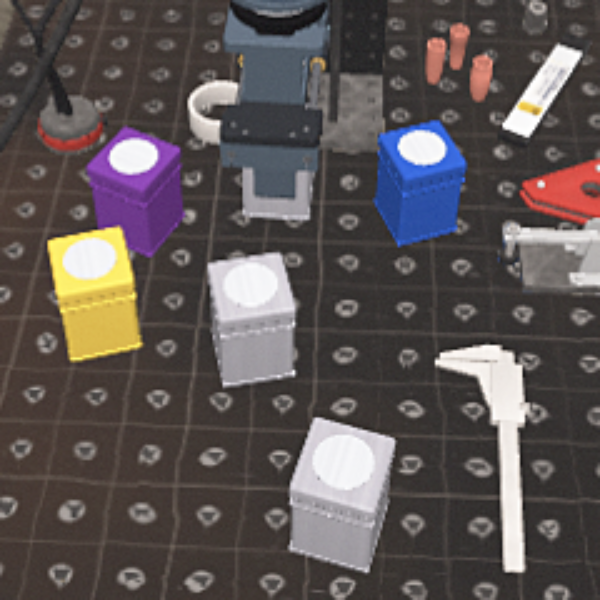

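The side view shows tin 1 clear of the table in the jaws. The 6–7 N load means it is full, so I'll set it back down.

Request:
jog_arm:
  motion:
    - {"slide":[0,0.01,0],"yaw":0}
    - {"slide":[0,0.019,0],"yaw":0}
    - {"slide":[0,0.025,0],"yaw":0}
    - {"slide":[0,0.028,0],"yaw":0}
    - {"slide":[0,0.0295,0],"yaw":0}
    - {"slide":[0,0.0295,0],"yaw":0}
    - {"slide":[0,0.0295,0],"yaw":0}
    - {"slide":[0,0.0295,0],"yaw":0}

```text
time: 4.92
tool_pos: [0.4959, -0.1212, 0.0361]
eef_rot: [[0.035, -0.001, -0.999], [0.999, -0.0, 0.035], [-0.0, -1.0, 0.001]]
contact_force: [0.6, -0.1, -6.0]
opening: 0.0597
```

Request:
jog_arm:
  motion:
    - {"slide":[0,0.0005,0],"yaw":0}
    - {"slide":[0,0.001,0],"yaw":0}
    - {"slide":[0,0.001,0],"yaw":0}
    - {"slide":[0,0.001,0],"yaw":0}

```text
time: 5.25
tool_pos: [0.4961, -0.1214, 0.0357]
eef_rot: [[0.035, -0.0, -0.999], [0.999, -0.001, 0.035], [-0.001, -1.0, 0.0]]
contact_force: [-3.9, -1.7, 11.8]
opening: 0.0594
```

On the table (contact force is now upward). Releasing, then rising.

Request:
jog_arm:
  motion:
    - {"slide":[0,0,0],"yaw":0}
    - {"slide":[0,0,0],"yaw":0}
    - {"slide":[0,0,0],"yaw":0}
    - {"slide":[0,0,0],"yaw":0}
    - {"slide":[0,0,0],"yaw":0}
    - {"slide":[0,0,0],"yaw":0}
  claw: 100

```text
time: 5.75
tool_pos: [0.4961, -0.1214, 0.0357]
eef_rot: [[0.035, -0.0, -0.999], [0.999, -0.001, 0.035], [-0.001, -1.0, 0.0]]
contact_force: [0.9, -0.3, -0.1]
opening: 0.0909
```

Request:
jog_arm:
  motion:
    - {"slide":[0,-0.03,0],"yaw":0}
    - {"slide":[0,-0.065,0],"yaw":0}
    - {"slide":[0,-0.1,0],"yaw":0}
    - {"slide":[0,-0.13,0],"yaw":0}
    - {"slide":[0,-0.144,0],"yaw":0}
    - {"slide":[0,-0.144,0],"yaw":0}

```text
time: 6.25
tool_pos: [0.4978, -0.1218, 0.183]
eef_rot: [[0.035, 0.005, -0.999], [0.999, -0.003, 0.035], [-0.002, -1.0, -0.005]]
contact_force: [-0.0, -0.5, 0.0]
opening: 0.0911
```

```bash
python3 - <<'E'
from workcell import robot,eyes
from h import *
c=eyes.read_camera("wrist");cv2.imwrite("pics/w3.png",c["pixels"])
for ct,ce in faces(c,[(322,239),(122,229)],195):
    w=plane(c,ct,.09); r=cv2.minAreaRect((w*1000).astype(np.float32)); print(np.round(r[0],1),np.round(r[1],1),round(r[2],1))
s=robot.state(); print(s["time"],s["tool_pos"],s["joint_pos"],s["contact_force"],go(s,[.4825,-.272,.17],104),go(s,[.4825,-.272,.035],104))
E
```

```text
[ 495.8 -123.6] [56.6 54.7] 88.0
[ 482.4 -273.8] [55.5 55.2] 14.6
6.3 [ 0.49692365 -0.1215514   0.18097679] [-3.56290076e-01  3.72603829e-01  1.66683466e+00 -6.07462582e-04
  1.09889325e+00 -1.89191340e+00] [-1.34452851  0.32998375 -0.44798429] (array([-0.1508,  0.0112,  0.0092]), np.float64(-16.0)) (array([-0.1506,  0.1462,  0.0096]), np.float64(-16.0))
```

View pics/w3.png

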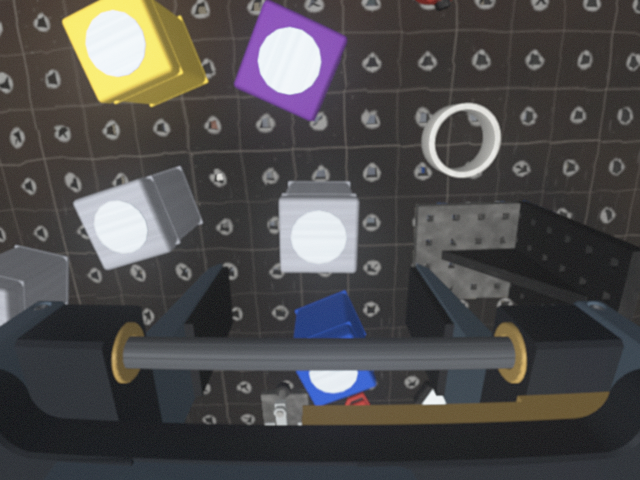

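Tin 1 stands where it was, at (319,235) in the image, with a shift under 1 mm. Next is tin 2.

Request:
jog_arm:
  motion:
    - {"slide":[-0.04,0.01,0.003],"yaw":-5}
    - {"slide":[-0.08,0.01,0.006],"yaw":-10}
    - {"slide":[-0.12,0.01,0.009],"yaw":-15}
    - {"slide":[-0.151,0.01,0.0095],"yaw":-16}
    - {"slide":[-0.151,0.01,0.0095],"yaw":-16}
    - {"slide":[-0.151,0.03,0.0095],"yaw":-16}
    - {"slide":[-0.151,0.065,0.0095],"yaw":-16}
    - {"slide":[-0.151,0.095,0.0095],"yaw":-16}
    - {"slide":[-0.151,0.125,0.0095],"yaw":-16}
    - {"slide":[-0.151,0.14,0.0095],"yaw":-16}
    - {"slide":[-0.151,0.1455,0.0095],"yaw":-16}
    - {"slide":[-0.151,0.1455,0.0095],"yaw":-16}
    - {"slide":[-0.151,0.1455,0.0095],"yaw":-16}

```text
time: 7.38
tool_pos: [0.4826, -0.2722, 0.0357]
eef_rot: [[-0.242, 0.002, -0.97], [0.97, -0.001, -0.242], [-0.002, -1.0, -0.002]]
contact_force: [-0.5, 0.1, 0.3]
opening: 0.091
```

Request:
jog_arm:
  motion:
    - {"slide":[0,0,0],"yaw":0}
    - {"slide":[0,0,0],"yaw":0}
    - {"slide":[0,0,0],"yaw":0}
    - {"slide":[0,0,0],"yaw":0}
    - {"slide":[0,0,0],"yaw":0}
    - {"slide":[0,0,0],"yaw":0}
    - {"slide":[0,0,0],"yaw":0}
    - {"slide":[0,0,0],"yaw":0}
    - {"slide":[0,0,0],"yaw":0}
  claw: 40

```text
time: 8.13
tool_pos: [0.4829, -0.2725, 0.0361]
eef_rot: [[-0.242, 0.003, -0.97], [0.97, -0.002, -0.242], [-0.003, -1.0, -0.003]]
contact_force: [-0.4, -2.9, 5.4]
opening: 0.0595
```

Request:
jog_arm:
  motion:
    - {"slide":[0,-0.006,0],"yaw":0}
    - {"slide":[0,-0.015,0],"yaw":0}
    - {"slide":[0,-0.024,0],"yaw":0}
    - {"slide":[0,-0.03,0],"yaw":0}
    - {"slide":[0,-0.03,0],"yaw":0}
    - {"slide":[0,-0.03,0],"yaw":0}
    - {"slide":[0,-0.03,0],"yaw":0}
    - {"slide":[0,-0.03,0],"yaw":0}

```text
time: 8.8
tool_pos: [0.4826, -0.2723, 0.0658]
eef_rot: [[-0.242, 0.003, -0.97], [0.97, -0.002, -0.242], [-0.002, -1.0, -0.002]]
contact_force: [0.3, -0.7, -7.0]
opening: 0.0592
```

```bash
python3 - <<'E'
from workcell import robot,eyes
from h import *
for i in range(3):
  s=robot.state(); print(s["time"],s["tool_pos"],s["contact_force"],s["opening"])
  c=eyes.read_camera("side")
cv2.imwrite("pics/s4.png",cv2.resize(c["pixels"][200:440,200:440],None,fx=2.5,fy=2.5))
E
```

```text
8.8 [ 0.48255201 -0.2722956   0.06577731] [ 0.25033379 -0.68138303 -7.02261705] 0.05923346474139297
8.85 [ 0.4825576  -0.27231558  0.06573725] [-0.29565066  0.1275753  -7.9129198 ] 0.059244216906744
8.9 [ 0.48259461 -0.27232537  0.06576611] [ 0.62883092 -0.13894005 -7.62076757] 0.059726306509677515
```

View pics/s4.png

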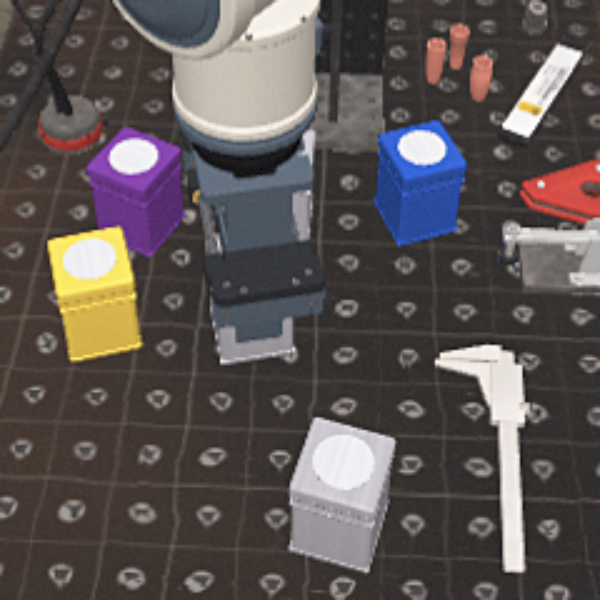

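Tin 2 is lifted and also full, at about 7.5 N. I'll set it down the same way.

Request:
jog_arm:
  motion:
    - {"slide":[0,0.01,0],"yaw":0}
    - {"slide":[0,0.019,0],"yaw":0}
    - {"slide":[0,0.025,0],"yaw":0}
    - {"slide":[0,0.028,0],"yaw":0}
    - {"slide":[0,0.0295,0],"yaw":0}
    - {"slide":[0,0.0295,0],"yaw":0}
    - {"slide":[0,0.03,0],"yaw":0}
    - {"slide":[0,0.0305,0],"yaw":0}
    - {"slide":[0,0.0305,0],"yaw":0}
    - {"slide":[0,0.0305,0],"yaw":0}

```text
time: 9.78
tool_pos: [0.4827, -0.2726, 0.0358]
eef_rot: [[-0.242, 0.003, -0.97], [0.97, -0.002, -0.242], [-0.003, -1.0, -0.002]]
contact_force: [-4.4, -0.7, 9.0]
opening: 0.0595
```

Request:
jog_arm:
  motion:
    - {"slide":[0,0,0],"yaw":0}
    - {"slide":[0,0,0],"yaw":0}
    - {"slide":[0,0,0],"yaw":0}
    - {"slide":[0,0,0],"yaw":0}
    - {"slide":[0,0,0],"yaw":0}
    - {"slide":[0,0,0],"yaw":0}
  claw: 100

```text
time: 10.28
tool_pos: [0.4828, -0.2726, 0.0358]
eef_rot: [[-0.242, 0.003, -0.97], [0.97, -0.002, -0.242], [-0.003, -1.0, -0.003]]
contact_force: [0.3, -0.4, 0.4]
opening: 0.0909
```

Request:
jog_arm:
  motion:
    - {"slide":[0,-0.03,0],"yaw":0}
    - {"slide":[0,-0.065,0],"yaw":0}
    - {"slide":[0,-0.1,0],"yaw":0}
    - {"slide":[0,-0.13,0],"yaw":0}
    - {"slide":[0,-0.144,0],"yaw":0}
    - {"slide":[0,-0.144,0],"yaw":0}

```text
time: 10.78
tool_pos: [0.4838, -0.2733, 0.1833]
eef_rot: [[-0.242, 0.008, -0.97], [0.97, -0.005, -0.242], [-0.007, -1.0, -0.006]]
contact_force: [1.0, 0.6, 0.2]
opening: 0.0912
```

```bash
python3 - <<'E'
from workcell import robot,eyes
from h import *
c=eyes.read_camera("wrist");cv2.imwrite("pics/w5.png",c["pixels"])
s=robot.state(); print(s["time"],s["tool_pos"],s["joint_pos"],s["contact_force"],go(s,[.556,-.423,.17],74.5),go(s,[.556,-.423,.035],74.5))
E
```

```text
10.8333 [ 0.48304023 -0.27273699  0.18124621] [-6.21806068e-01  4.27420304e-01  1.56805571e+00  2.64534659e-04
  1.13921244e+00 -2.43708863e+00] [-0.15426114  0.49588548 -0.46439276] (array([-0.1634,  0.0122, -0.0344]), np.float64(29.5)) (array([-0.1627,  0.1472, -0.0338]), np.float64(29.5))
```

View pics/w5.png

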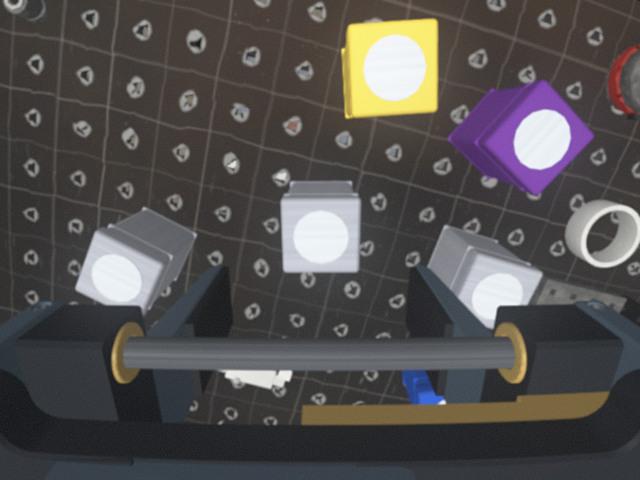

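Tin 2 stands centred at (321,236). On to tin 3, which I'll lift to check its weight.

Request:
jog_arm:
  motion:
    - {"slide":[-0.04,0.01,-0.008],"yaw":6}
    - {"slide":[-0.08,0.01,-0.017],"yaw":12}
    - {"slide":[-0.12,0.01,-0.026],"yaw":18}
    - {"slide":[-0.15,0.01,-0.032],"yaw":24}
    - {"slide":[-0.163,0.01,-0.034],"yaw":29.5}
    - {"slide":[-0.163,0.012,-0.034],"yaw":29.5}
    - {"slide":[-0.163,0.012,-0.034],"yaw":29.5}
    - {"slide":[-0.163,0.012,-0.034],"yaw":29.5}

```text
time: 11.5
tool_pos: [0.5547, -0.4214, 0.1688]
eef_rot: [[0.264, 0.004, -0.964], [0.964, -0.002, 0.264], [-0.001, -1.0, -0.004]]
contact_force: [0.1, -0.3, 0.4]
opening: 0.0911
```

```bash
python3 - <<'E'
from workcell import robot,eyes
from h import *
c=eyes.read_camera("wrist");cv2.imwrite("pics/w6.png",c["pixels"])
ct,ce=faces(c,[(320,237)],195)[0]
w=plane(c,ct,.09); r=cv2.minAreaRect((w*1000).astype(np.float32)); print(np.round(r[0],1),np.round(r[1],1),round(r[2],1))
s=robot.state(); print(s["time"],s["tool_pos"],s["eef_rot"],go(s,[.556,-.423,.035],74.5))
E
```

```text
[ 555.4 -425.3] [58.9 58. ] 74.7
11.55 [ 0.55490914 -0.42134074  0.16942575] [[ 0.26441663  0.00441389 -0.96439845]
 [ 0.96440779 -0.00246621  0.2644079 ]
 [-0.00121134 -0.99998722 -0.0049089 ]] (array([-0.0011,  0.1344, -0.0008]), np.float64(0.17))
```

View pics/w6.png

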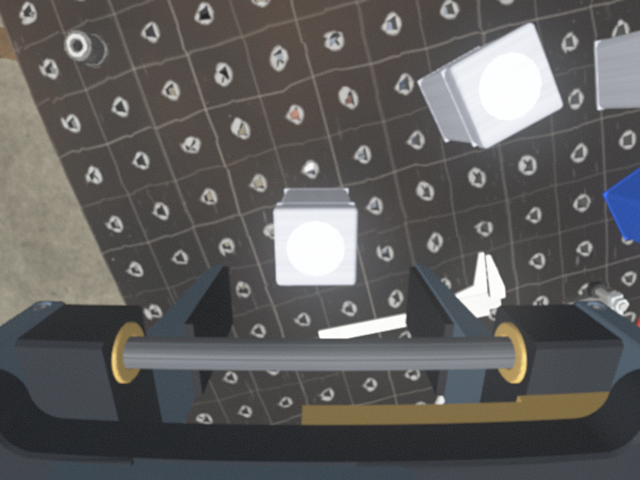

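Tin 3 is at (316,246), and the caliper is well clear of the fingers. Descending, gripping and lifting.

Request:
jog_arm:
  motion:
    - {"slide":[-0.002,0.03,-0.001],"yaw":0}
    - {"slide":[-0.002,0.06,-0.001],"yaw":0}
    - {"slide":[-0.002,0.09,-0.001],"yaw":0}
    - {"slide":[-0.002,0.115,-0.001],"yaw":0}
    - {"slide":[-0.002,0.13,-0.001],"yaw":0}
    - {"slide":[-0.002,0.134,-0.001],"yaw":0}
    - {"slide":[-0.002,0.134,-0.001],"yaw":0}
    - {"slide":[-0.002,0.134,-0.001],"yaw":0}

```text
time: 12.22
tool_pos: [0.5563, -0.4237, 0.0366]
eef_rot: [[0.263, 0.005, -0.965], [0.965, -0.003, 0.263], [-0.002, -1.0, -0.006]]
contact_force: [0.4, -0.6, -0.1]
opening: 0.0915
```

Request:
jog_arm:
  motion:
    - {"slide":[0,0,0],"yaw":0}
    - {"slide":[0,0,0],"yaw":0}
    - {"slide":[0,0,0],"yaw":0}
    - {"slide":[0,0,0],"yaw":0}
    - {"slide":[0,0,0],"yaw":0}
    - {"slide":[0,0,0],"yaw":0}
    - {"slide":[0,0,0],"yaw":0}
    - {"slide":[0,0,0],"yaw":0}
    - {"slide":[0,0,0],"yaw":0}
  claw: 40

```text
time: 12.97
tool_pos: [0.5564, -0.4239, 0.0369]
eef_rot: [[0.263, 0.006, -0.965], [0.965, -0.003, 0.263], [-0.002, -1.0, -0.006]]
contact_force: [-1.1, 0.1, 6.0]
opening: 0.0595
```

Request:
jog_arm:
  motion:
    - {"slide":[0,-0.006,0],"yaw":0}
    - {"slide":[0,-0.015,0],"yaw":0}
    - {"slide":[0,-0.024,0],"yaw":0}
    - {"slide":[0,-0.03,0],"yaw":0}
    - {"slide":[0,-0.03,0],"yaw":0}
    - {"slide":[0,-0.03,0],"yaw":0}
    - {"slide":[0,-0.03,0],"yaw":0}
    - {"slide":[0,-0.03,0],"yaw":0}

```text
time: 13.63
tool_pos: [0.556, -0.4236, 0.0664]
eef_rot: [[0.263, 0.005, -0.965], [0.965, -0.003, 0.263], [-0.002, -1.0, -0.006]]
contact_force: [0.2, 0.0, -2.4]
opening: 0.0595
```

```bash
python3 - <<'E'
from workcell import robot,eyes
from h import *
for i in range(3):
  s=robot.state(); print(s["time"],s["tool_pos"],s["contact_force"],s["opening"],s["joint_pos"])
  c=eyes.read_camera("side")
for a in(7.5,-82.5,97.5): print(a,go(s,[.4685,.3185,.24],a))
E
```

```text
13.6333 [ 0.55602359 -0.42359544  0.06640485] [ 0.16053258  0.02154341 -2.35624625] 0.05951906345959337 [-7.36949564e-01  7.42138367e-01  1.29242131e+00  1.22087084e-03
  1.10135729e+00 -2.04177973e+00]
13.6833 [ 0.55605239 -0.4235906   0.06638527] [-0.61235289 -0.01958659 -2.87068375] 0.0595248290469254 [-7.36934590e-01  7.42199568e-01  1.29234233e+00  1.26060125e-03
  1.10141160e+00 -2.04180243e+00]
13.7333 [ 0.55608427 -0.42360155  0.06640643] [ 0.27948913  0.1172746  -1.33098059] 0.05912751489193974 [-7.36924245e-01  7.42204718e-01  1.29225753e+00  1.27998929e-03
  1.10147076e+00 -2.04177798e+00]
7.5 (array([ 0.6926, -0.1762,  0.279 ]), np.float64(67.23))
-82.5 (array([ 0.6926, -0.1762,  0.279 ]), np.float64(-22.77))
97.5 (array([ 0.6926, -0.1762,  0.279 ]), np.float64(-22.77))
```

Tin 3 weighs only about 2 N, so it is the empty one. I'll raise it and carry it over the plate at a TCP height of 0.245 m.

Request:
jog_arm:
  motion:
    - {"slide":[0,-0.025,0],"yaw":0}
    - {"slide":[0,-0.055,0],"yaw":0}
    - {"slide":[0,-0.09,0],"yaw":0}
    - {"slide":[0,-0.125,0],"yaw":0}
    - {"slide":[0,-0.155,0],"yaw":0}
    - {"slide":[0,-0.175,0],"yaw":0}
    - {"slide":[0,-0.18,0],"yaw":0}
    - {"slide":[0,-0.18,0],"yaw":0}
    - {"slide":[0,-0.18,0],"yaw":0}

```text
time: 14.53
tool_pos: [0.5548, -0.4228, 0.245]
eef_rot: [[0.263, 0.004, -0.965], [0.965, -0.002, 0.263], [-0.001, -1.0, -0.004]]
contact_force: [-0.7, 0.4, -2.5]
opening: 0.0598
```

```bash
python3 - <<'E'
from workcell import robot,eyes
from h import *
s=robot.state(); print(s["time"],s["tool_pos"],s["eef_rot"],s["contact_force"],s["opening"])
print(go(s,[.4685,.3185,.245],97.5))
E
```

```text
14.5333 [ 0.55478834 -0.42276826  0.24499455] [[ 2.63451088e-01  3.77892604e-03 -9.64665353e-01]
 [ 9.64672366e-01 -1.92984375e-03  2.63445443e-01]
 [-8.66112558e-04 -9.99990998e-01 -4.15384496e-03]] [-0.69774712  0.39634562 -2.53210819] 0.059754202165158775
(array([ 0.6923, -0.0018,  0.2785]), np.float64(-22.77))
```

Ramping the traverse gently.

Request:
jog_arm:
  motion:
    - {"slide":[0.015,0,0.006],"yaw":-1}
    - {"slide":[0.045,0,0.018],"yaw":-2}
    - {"slide":[0.08,0,0.032],"yaw":-3}
    - {"slide":[0.117,0,0.047],"yaw":-4}
    - {"slide":[0.154,-0.001,0.062],"yaw":-5}
    - {"slide":[0.191,-0.001,0.077],"yaw":-6}
    - {"slide":[0.228,-0.001,0.092],"yaw":-7}
    - {"slide":[0.265,-0.001,0.107],"yaw":-8}
    - {"slide":[0.302,-0.001,0.121],"yaw":-9}
    - {"slide":[0.339,-0.001,0.136],"yaw":-10}
    - {"slide":[0.376,-0.001,0.151],"yaw":-11}
    - {"slide":[0.413,-0.001,0.166],"yaw":-12}
    - {"slide":[0.45,-0.001,0.181],"yaw":-14}
    - {"slide":[0.487,-0.001,0.196],"yaw":-16}
    - {"slide":[0.524,-0.002,0.211],"yaw":-18}
    - {"slide":[0.561,-0.002,0.226],"yaw":-20}
    - {"slide":[0.598,-0.002,0.241],"yaw":-21}
    - {"slide":[0.635,-0.002,0.256],"yaw":-22}
    - {"slide":[0.665,-0.002,0.268],"yaw":-22.8}
    - {"slide":[0.6925,-0.002,0.2785],"yaw":-22.8}

```text
time: 16.2
tool_pos: [0.4669, 0.3205, 0.2432]
eef_rot: [[-0.133, 0.001, -0.991], [0.991, -0.003, -0.133], [-0.003, -1.0, -0.0]]
contact_force: [0.8, -0.4, -1.8]
opening: 0.0596
```

Request:
jog_arm:
  motion:
    - {"slide":[0,0,0],"yaw":0}
    - {"slide":[0,0,0],"yaw":0}

```text
time: 16.37
tool_pos: [0.4654, 0.3214, 0.2408]
eef_rot: [[-0.136, -0.003, -0.991], [0.991, -0.005, -0.136], [-0.005, -1.0, 0.003]]
contact_force: [-0.2, -0.5, -1.9]
opening: 0.0592
```

```bash
python3 - <<'E'
from workcell import robot,eyes
from h import *
c=eyes.read_camera("side");cv2.imwrite("pics/s7.png",c["pixels"])
w=eyes.read_camera("wrist");cv2.imwrite("pics/w7.png",w["pixels"])
s=robot.state(); print(s["time"],s["tool_pos"],s["eef_rot"],s["contact_force"],s["opening"])
print(go(s,[.468,.3185,.10],97.5),go(s,[.468,.3185,.0395],97.5))
E
```

```text
16.4667 [0.46623186 0.31970204 0.24168713] [[-0.13326397 -0.00141771 -0.99107956]
 [ 0.9910695  -0.00491978 -0.13325558]
 [-0.00468698 -0.99998689  0.00206068]] [-0.18094031 -0.63574902 -1.4780139 ] 0.05931373068144433
(array([-0.0008,  0.1417, -0.0019]), np.float64(0.16)) (array([-0.0005,  0.2022, -0.002 ]), np.float64(0.16))
```

View pics/s7.png

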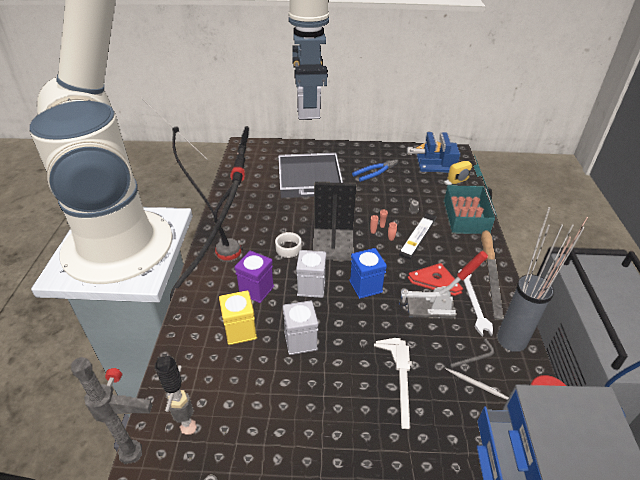

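View pics/w7.png

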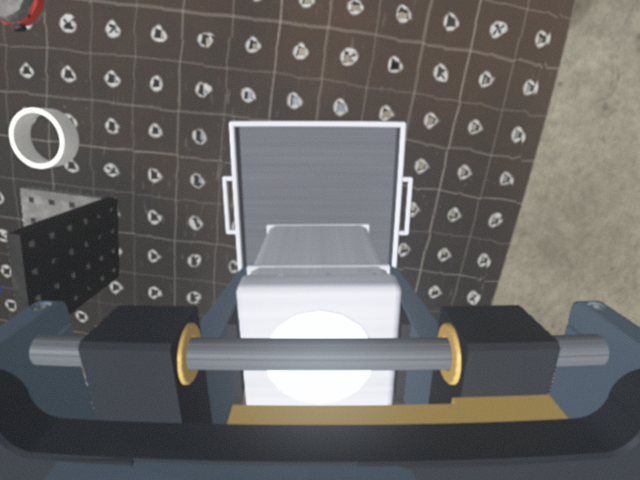

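The side view shows the tin held over the tray at (310,100), with both full tins standing. In the wrist view the tray rim corners are at (231,123) and (404,123). I'll cross-check the tray position from those.

```bash
python3 - <<'E'
from workcell import robot,eyes
from h import *
w=eyes.read_camera("wrist");print(plane(w,[(230.5,122.5),(404.5,122.5)],.03), "top said (.392,.219),(.369,.3945)")
s=robot.state(); print(s["time"],s["tool_pos"],go(s,[.468,.3185,.0395],97.5))
R=s["eef_rot"];print(R[2])
E
```

```text
[[0.39289895 0.21827161]
 [0.36958227 0.39200081]] top said (.392,.219),(.369,.3945)
16.5167 [0.46656013 0.31941539 0.24214815] (array([-2.000e-04,  2.026e-01, -1.600e-03]), np.float64(0.11))
[-0.00438248 -0.99998947  0.0013619 ]
```

Request:
jog_arm:
  motion:
    - {"slide":[0,0.02,-0.0015],"yaw":0}
    - {"slide":[0,0.05,-0.0015],"yaw":0}
    - {"slide":[0,0.085,-0.0015],"yaw":0}
    - {"slide":[0,0.12,-0.0015],"yaw":0}
    - {"slide":[0,0.15,-0.0015],"yaw":0}
    - {"slide":[0,0.175,-0.0015],"yaw":0}
    - {"slide":[0,0.188,-0.0015],"yaw":0}
    - {"slide":[0,0.194,-0.0015],"yaw":0}
    - {"slide":[0,0.197,-0.0015],"yaw":0}
    - {"slide":[0,0.199,-0.0015],"yaw":0}
    - {"slide":[0,0.2,-0.0015],"yaw":0}
    - {"slide":[0,0.2,-0.0015],"yaw":0}
    - {"slide":[0,0.2,-0.0015],"yaw":0}

```text
time: 17.6
tool_pos: [0.4683, 0.3189, 0.043]
eef_rot: [[-0.132, 0.0, -0.991], [0.991, -0.004, -0.132], [-0.004, -1.0, 0.0]]
contact_force: [0.4, 0.6, -0.9]
opening: 0.0599
```

```bash
python3 - <<'E'
from workcell import robot
from h import *
s=robot.state(); print(s["time"],s["tool_pos"],s["eef_rot"],s["contact_force"],go(s,[.468,.3185,.0395],97.5))
E
```

```text
17.6 [0.46833531 0.31888161 0.04295362] [[-1.32414821e-01  4.12107872e-04 -9.91194302e-01]
 [ 9.91186610e-01 -3.90663892e-03 -1.32415418e-01]
 [-3.92680767e-03 -9.99992284e-01  1.08821091e-04]] [ 0.41070831  0.59656415 -0.94771965] (array([-0.0003,  0.0035,  0.0004]), np.float64(0.11))
```

Request:
jog_arm:
  motion:
    - {"slide":[0,0.001,0],"yaw":0}
    - {"slide":[0,0.0018,0],"yaw":0}
    - {"slide":[0,0.0025,0],"yaw":0}
    - {"slide":[0,0.003,0],"yaw":0}
    - {"slide":[0,0.003,0],"yaw":0}
    - {"slide":[0,0.003,0],"yaw":0}

```text
time: 18.1
tool_pos: [0.4683, 0.3189, 0.04]
eef_rot: [[-0.132, 0.0, -0.991], [0.991, -0.004, -0.132], [-0.004, -1.0, 0.0]]
contact_force: [-0.8, -0.6, 2.3]
opening: 0.0598
```

Request:
jog_arm:
  motion:
    - {"slide":[0,0.0004,0],"yaw":0}
    - {"slide":[0,0.0004,0],"yaw":0}
    - {"slide":[0,0.0004,0],"yaw":0}

```text
time: 18.35
tool_pos: [0.4684, 0.3189, 0.04]
eef_rot: [[-0.132, 0.001, -0.991], [0.991, -0.004, -0.132], [-0.004, -1.0, -0.0]]
contact_force: [-2.3, -2.0, 7.0]
opening: 0.0593
```

Request:
jog_arm:
  motion:
    - {"slide":[0,0,0],"yaw":0}
    - {"slide":[0,0,0],"yaw":0}
    - {"slide":[0,0,0],"yaw":0}
    - {"slide":[0,0,0],"yaw":0}
    - {"slide":[0,0,0],"yaw":0}
    - {"slide":[0,0,0],"yaw":0}
  claw: 100

```text
time: 18.85
tool_pos: [0.4684, 0.3189, 0.0399]
eef_rot: [[-0.132, 0.001, -0.991], [0.991, -0.004, -0.132], [-0.004, -1.0, -0.0]]
contact_force: [0.2, 0.7, -1.2]
opening: 0.091
```

Request:
jog_arm:
  motion:
    - {"slide":[0,-0.02,0],"yaw":0}
    - {"slide":[0,-0.045,0],"yaw":0}
    - {"slide":[0,-0.075,0],"yaw":0}
    - {"slide":[0,-0.11,0],"yaw":0}
    - {"slide":[0,-0.145,0],"yaw":0}
    - {"slide":[0,-0.175,0],"yaw":0}
    - {"slide":[0,-0.2,0],"yaw":0}
    - {"slide":[0,-0.2,0],"yaw":0}
    - {"slide":[0,-0.2,0],"yaw":0}

```text
time: 19.6
tool_pos: [0.4688, 0.32, 0.2411]
eef_rot: [[-0.132, 0.003, -0.991], [0.991, -0.002, -0.132], [-0.003, -1.0, -0.003]]
contact_force: [0.5, -0.4, -1.5]
opening: 0.0909
```

```bash
python3 - <<'E'
from workcell import robot,eyes
from h import *
c=eyes.read_camera("side");cv2.imwrite("pics/s8.png",c["pixels"])
w=eyes.read_camera("wrist");cv2.imwrite("pics/w8.png",w["pixels"])
T=eyes.read_camera("top");cv2.imwrite("pics/t8.png",T["pixels"])
s=robot.state(); print(s["time"],s["tool_pos"],s["contact_force"])
E
```

```text
19.75 [0.46770049 0.31935616 0.23873261] [-0.48195837  0.35499602 -0.3008459 ]
```

View pics/s8.png

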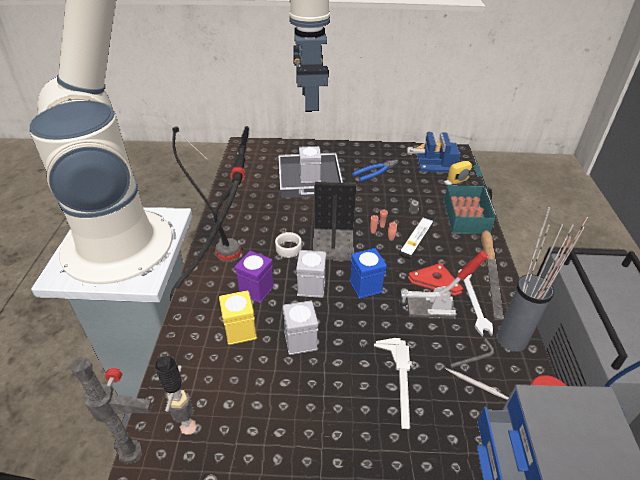

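View pics/w8.png

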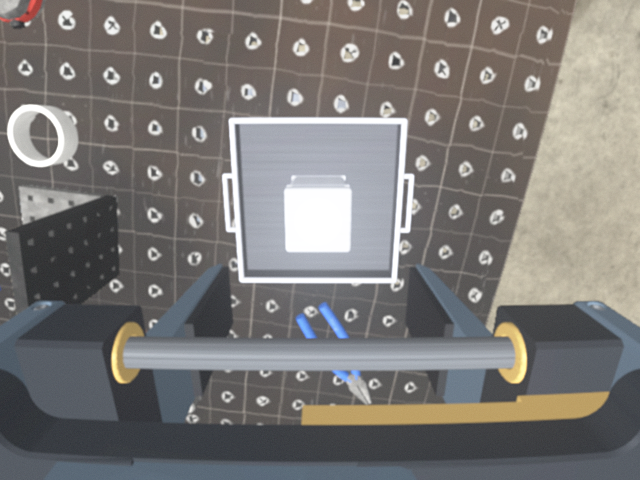

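View pics/t8.png

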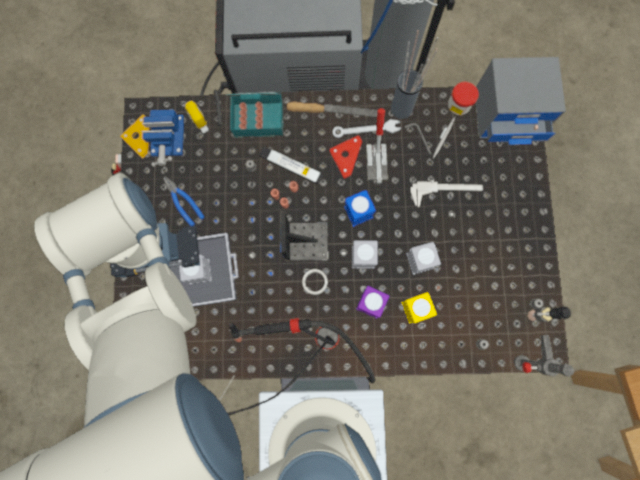

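The tin stands in the middle of the tray at (318,219) in the wrist view. The full tins and bystanders look unmoved in the top view. One numeric check, then I hand the job in.

```bash
python3 - <<'E'
from workcell import robot,eyes
from h import *
T=eyes.read_camera("top");w=eyes.read_camera("wrist")
for ct,ce in faces(T,[(366,253),(425,257)],185):
    r=cv2.minAreaRect((plane(T,ct,.09)*1000).astype(np.float32)); print(np.round(r[0],1),np.round(r[1],1),round(r[2],1))
ct,ce=faces(w,[(318,219)],215)[0]
r=cv2.minAreaRect((plane(w,ct,.093)*1000).astype(np.float32)); print("tray tin",np.round(r[0],1),np.round(r[1],1),r[2])
a=cv2.imread("pics/top0.png").astype(int); d=np.abs(a-T["pixels"]).max(2)
for n,(x,y) in dict(ring=(315,281),pliers=(184,202),caliper=(446,190)).items(): print(n,(d[y-18:y+18,x-20:x+20]>60).sum())
print(robot.state()["time"],robot.close_job())
E
```

```text
[ 495.7 -121.2] [52.8 53.6] 88.0
[ 483.2 -271.7] [54.9 55.8] 13.7
tray tin [466.6 317. ] [63.7 60.4] 7.588027477264404
ring 0
pliers 0
caliper 0
the job is handed in; nothing more can be done
19.85 None
```

The empty tin was tin 3, and it now stands upright in the middle of the refill tray. I handed the job in at about 20 s of the 72 s allowed, with the gripper open and clear.

- **Weighing:** I lifted all three tins. Tin 1 pulled about 6.5 N and tin 2 about 7.5 N, so both are full. Tin 3 pulled about 2 N.
- **Placing:** I carried tin 3 over the angle plate and lowered it until it touched the tray floor before letting go. The last wrist picture puts it at (0.467, 0.317), against a tray centre measured at (0.469, 0.318). It sits square to the tray walls.
- **Full tins:** I put tins 1 and 2 back where they stood. The last top picture shows both upright and within about 1 mm of where they started.
- **Bystanders:** The ring, pliers and caliper show no change between the first and last top pictures.

No checks failed. The cameras differed from each other by about 2–3 mm, and the measured lid sizes ran from about 53 to 65 mm depending on lighting and threshold, against the given 60 mm.

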